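# Set the varnish timer to 20 minutes

## Robot

A 7-joint arm with a two-finger parallel gripper is mounted at the origin on the work surface. World frame = base frame: x ahead of the robot, y to its left, z up, the work surface at z = 0. Lengths are in m, angles in rad, forces in N, time in s.
With the tool pointing down it reaches from about 0.35 to 0.9 m from the base axis. Payload 8.1 kg.
Tool frame: the origin (TCP) lies at the centre of the arm's flange, where the gripper is bolted on; the fingertips stand 178 mm ahead of it and the grasp point (between the pads) lies 159 mm ahead of it; z points along the fingers, y is the line along which they close (so a half turn about z gives the same grasp; the last joint's range is limited). The gripper opens to 92 mm and grips with 3 to 60 N. Pads are 19 mm wide; open, the fingers measure 130 mm over their backs; the gripper's body (75 mm by 190 mm) begins 47 mm behind the grasp point.
Start: joints at [-1.415, 0.434, 0.025, 1.573, -0.012, 1.134, -0.075], TCP at [0.16, 0.604, 0.405] pointing down, gripper open.
Joint ranges: [-2.62, 2.62], [-0.44, 2.09], [-1.27, 1.32], [0.08, 2.57], [-1.32, 4.46], [0.12, 2], [-2.74, 2.74]. Speed limits (rad/s): [2.22, 2.22, 3.01, 3.01, 3.14, 3.14, 3.14].

## Interface

Orientations are given as a rotation vector (axis times angle).
In Python, from cell import arm gives the robot as it stands. The module is installed in compiled form; this text tells all that it offers.
- The arm moves only by the shell command python3 -m inch 'ROWS' [FORCE]. ROWS is text: rows parted by semicolons, each of 5 numbers parted by spaces: the shift along the tool's x, y, z in m, then the turn about the tool's z in rad, then the finger opening in m, from 0 to 0.0918. In form: x y z roll fingers; .... A call has 1 to 5 rows; each row is the pose to reach, as a shift and turn from the pose commanded when the call began, along the tool's axes at that moment; what a row does not reach only later rows make up. A row lasts 1/10 s, in which the tool goes at most 50 mm and 8.59 degrees, less where a joint would pass 70% of its speed; a pose out of reach is approached as far as the arm can. A call with a gripper value outside its range is refused whole. The fingers move at their own pace and stop on an object; FORCE is the grip in N (left out, the last holds). Time passes only in rows, so rows that repeat a pose let the fingers close. It gives the time, the measured TCP pose, the force, the opening and the grip force at its end, in the units of the state.
- arm.observe(): the state, without advancing time (a new reading comes with each control period).
- arm.get_image(name): name is "scene" or "top"; returns the picture (400x640x3 uint8, red, green, blue); there is no depth.
- arm.get_calibration(name): a dict with "intrinsics" (3x3 intrinsics, pixels), "pose" (4x4, takes a point from camera to world coordinates). Camera axes: x right, y up, looking along -z (the intrinsics and any distortion apply to the point x, -y, -z); pixel columns grow to the right and rows downward; lengths in m; the calibration is good to about 2 mm. A picture is of the moment at which its call begins. get_calibration takes no time and is no camera call.
- arm.sign_off(): hands the job in; it is judged then, once.
Trained networks look in the newest picture that a camera, given by its name, has taken for a name from the list of things; names that differ only in an ending like _2 or _b are one class to them, and where a whole thing is asked for, a point or a joint stands for the part that bears it (a point fixed in the world has none). Each returns a list of dicts, best first, with "conf" (0 to 1); they miss things now and then, are a little off and sometimes report something else, mostly with a low value. They report only what shows in the picture. A call takes as long as a camera call. They do not tell look-alikes from the thing itself.
- arm.look_for(camera, query): "point" ([row, column] in pixels, amid what is visible of it).
- arm.silhouettes(camera, query): "region" (400x640 bool, what is visible of it) and "point" ([row, column] in pixels, amid what is visible of it).
- arm.place_of(camera, query): "point" ([row, column] in pixels: a listed point, or the origin of a listed thing).
The state is a dict: "clock": time; "joints": joint angles; "dq": joint speeds; "joint_efforts": joint torques, N m; "position": TCP position; "ee_rot": TCP orientation; "force": force on the tool from outside, world axes, zero at the start; "ft_torque": the same for the moment, N m; "width": opening from 0.0 (shut) to 1.0 (fully open); "gripper_force": force on a finger pad.
Only numpy, scipy, OpenCV 4.12 (cv2) and the standard library are available. Lean on these libraries where they do the work, as an engineer would, in place of code of your own. Each camera call takes 0.05 s, during which the arm holds its last target. There are 200 camera calls.

## Task

Start the varnish timer: twist its dial clockwise past the top mark until you feel it come up against its stop, and lean on it just enough that the sprung white head visibly gives a little (some 5 to 12 degrees, never more), then turn the dial back down to the 20 minute mark and let go. Leave everything else on the bench where it lies.

Things in the scene. Friction and masses are not known exactly. Their poses are not given: they have to be found in the camera images.
- timer: Bench timer's square steel foot, 130 x 130 x 12 mm, fixed to the table; it carries the head and the dial on one upright axis. Origin: on that axis, at table height. x points from the axis to the top mark, z up. A white stroke on its -x edge faces a black stroke on the head's rim when the head is at rest.
- head (a joint): Clockwise twist (rad, 0 at rest) of the timer's round white head, 110 mm across, face 56 mm above the table, on a torsion spring of 2 N m/rad; it returns to 0 by itself. A freely turning dial (0.06 N m) drags it 0.03. With the dial against its stop the head turns along: from 0.09 (0.18 N m, 5 degrees) held for a moment it is wound; over 0.21 (0.42 N m, 12 degrees) it is damaged.
- dial: Black dial: disc 54 mm across, 56 to 62 mm above the table, with an upright grip bar, 50 mm long (its x), 14 mm wide (its y), up to 98 mm. A low nose and a white stroke show the pointing end (+x). Origin: on the axis, disc's underside. Clockwise winds; it stays where left; 0.3 rad per 5 minutes. Its stop lies 0.15 to 0.75 rad clockwise past the top mark, unseen, new each time: feel for it.
- grip (a point): Point on the dial's axis half-way up the part of the grip bar that the fingers take, 84 mm above the table; turns with the dial (x along the bar to the pointing end, y across its 14 mm width).
- pointer (a point): Tip of the dial's pointer, 38 mm from the axis, 56 mm above the table.
- face (a point): Centre of the head's face, on the axis, 56 mm above the table; x points to the top mark, z up; turns with the head.
- mark_0 (a point): The 0 mark: first of the seven black strokes on the head's face (5 minutes or 0.3 rad apart, long ones at 0, 10, 20 and 30, ending 52 mm from the axis). This point is 38 mm from the axis, in line with the stroke, 1.8 rad anticlockwise of the top mark.
- mark_20 (a point): The 20 minute mark, the long stroke next before the top mark, 0.6 rad anticlockwise of it seen from above. This point is 38 mm from the axis, 56 mm above the table: just where the pointer's tip lies when 20 minutes are set.
- mark_top (a point): The top mark, 30 minutes, the last long stroke clockwise. This point is 38 mm from the axis in line with the stroke, 56 mm above the table.
- canvas_a_mid (a point): Bystander: painted canvas lying flat, 200 x 150 x 30 mm; its centre.
- canvas_b_mid (a point): Bystander: painted panel on a wooden frame lying flat, 200 x 150 x 36 mm; its centre.
- brush: Bystander: flat paint brush with a blue handle, lying along its x; origin at its underside.
- pencil: Bystander: pencil, 150 x 8 x 8 mm, lying along its x beside the timer; origin at the middle of its underside.
- tape: Bystander: roll of paper tape lying flat, 90 mm diameter, 24 mm high; origin at the centre of its underside.
- jar: Bystander: closed amber jar, 54 mm diameter, 65 mm high; origin at the centre of its underside.
- staples: Bystander: small cardboard box of staples, 70 x 35 x 28 mm; origin at the centre of its underside.
- scissors: Bystander: scissors, 180 mm long, lying flat along their x; origin at the pivot, underside.
Things that resemble listed ones, but are neither listed nor needed, are in the scene too. There is more than one size of the timer; the one meant has the size given above.

How it is judged:
On the way, in this order (a step that is already met when the one before it is completed fails the run):
1. the dial's pointer has gone clockwise past the top mark (y of pointer in the frame of face below -0.004 m and x of pointer in the frame of face above 0 m), for 0.1 s.
2. past the top mark the dial leans on its stop: the head is twisted clockwise by at least 0.08 rad (all of step 1 and value of joint head above 0.08 rad), for 0.2 s.
At the end, for the whole second after the job is handed in: The pointer's tip is within 3.5 mm (about 1.5 minutes) of the 20 minute mark, the head is back at rest (within 0.02 rad of 0) and the dial is still (horizontal distance between pointer and mark_20 below 0.0035 m and value of joint head between -0.02 and 0.02 rad and angular speed of dial below 0.05 rad/s); the robot touches nothing.
It fails at once if the head is twisted more than 0.22 rad either way (wrenched) (value of joint head above 0.22 rad or value of joint head below -0.22 rad).
It fails at once if a bystander is moved by more than 20 mm (distance of any of canvas_a_mid, canvas_b_mid, brush, pencil, tape, jar, staples, scissors from where it was at the start of the episode above 0.02 m).
It also fails if it takes over 64 s, if anything falls off the work surface, if the arm or the gripper's body presses on something with over 40 N, if the wrist force passes 120 N, or if a joint passes its speed limit or range.

## Working session

There is one attempt and no reset: what is moved stays moved. The work goes in short steps, Python scripts to look and compute and a shell command to move; the robot and the scene stay as the last step left them, time stands still between calls to the robot, and variables do not carry over. Pictures are saved under pics/ and viewed, at most 10 in all, crops included, and the job is handed in when it is done.

```bash
mkdir -p pics
cat > h.py <<'E'
import numpy as np, cv2
from cell import arm
from scipy.spatial.transform import Rotation as R
def ray(cam,pt,z):
    c=arm.get_calibration(cam);K=np.array(c["intrinsics"]);P=np.array(c["pose"])
    v=np.linalg.solve(K,[pt[1],pt[0],1]);d=P[:3,:3]@np.array([v[0],-v[1],-v[2]])
    o=P[:3,3];return o+d*(z-o[2])/d[2]
def proj(cam,p):
    c=arm.get_calibration(cam);K=np.array(c["intrinsics"]);P=np.array(c["pose"])
    q=P[:3,:3].T@(np.asarray(p)-P[:3,3]);u=K@[q[0],-q[1],-q[2]];return u[1]/u[2],u[0]/u[2]
def save(cam,name,im=None):
    im=arm.get_image(cam) if im is None else im
    cv2.imwrite("pics/"+name,im[:,:,::-1]);return im
E
python3 - <<'E'
from h import *
np.set_printoptions(precision=4,suppress=True)
for cam in("top","scene"):
    save(cam,cam+"0.png")
    print(cam,np.array(arm.get_calibration(cam)["pose"])[:3,3])
    for q,z in(("face",.056),("grip",.084),("pointer",.056),("mark_20",.056),("mark_top",.056),("mark_0",.056),("timer",0)):
        for r in arm.place_of(cam,q)[:3]: print(q,np.round(r["point"],1),round(r["conf"],2),ray(cam,r["point"],z))
s=arm.observe();print(s["clock"],s["position"],R.from_rotvec(s["ee_rot"]).as_matrix(),s["width"])
E
```

```text
top [0.4574 0.0126 1.1914]
face [279.4 272.4] 0.98 [0.331  0.1156 0.056 ]
face [236.6 341.8] 0.77 [ 0.4471 -0.0847  0.056 ]
face [211.3 276.1] 0.74 [0.5239 0.102  0.056 ]
grip [209.4 276.4] 0.66 [0.5276 0.0989 0.084 ]
grip [279.8 271.8] 0.64 [0.333  0.1147 0.084 ]
grip [242.6 344.4] 0.46 [ 0.4304 -0.0892  0.084 ]
pointer [273.4 267.5] 0.63 [0.3482 0.1292 0.056 ]
pointer [167.4 263.5] 0.62 [0.6518 0.1363 0.056 ]
pointer [219.  264.5] 0.6 [0.5026 0.1355 0.056 ]
mark_20 [236.8 337.6] 0.92 [ 0.4468 -0.0727  0.056 ]
mark_20 [205.7 267.5] 0.82 [0.5406 0.1264 0.056 ]
mark_20 [286.4 263.6] 0.8 [0.312  0.1407 0.056 ]
mark_top [233.2 342. ] 0.98 [ 0.4568 -0.0856  0.056 ]
mark_top [204.4 272.6] 0.79 [0.544  0.1117 0.056 ]
mark_top [271.1 268.7] 0.74 [0.3545 0.1257 0.056 ]
mark_0 [236.8 337.6] 0.92 [ 0.4468 -0.0727  0.056 ]
mark_0 [205.7 267.5] 0.82 [0.5406 0.1264 0.056 ]
mark_0 [286.4 263.6] 0.8 [0.312  0.1407 0.056 ]
timer [242.5 342.9] 0.87 [ 0.4288 -0.0924  0.    ]
timer [215.  279.4] 0.77 [0.5158 0.0967 0.    ]
timer [281.  270.9] 0.73 [0.3201 0.1252 0.    ]
scene [1.3839 0.4537 0.7942]
fac
[... 457 characters left out ...]
[0.5357 0.1419 0.056 ]
mark_20 [218.9 359.5] 0.83 [0.5006 0.1331 0.056 ]
mark_20 [192.9 380.6] 0.73 [0.3298 0.1409 0.056 ]
mark_top [199.6 306.9] 0.85 [ 0.4875 -0.0674  0.056 ]
mark_top [223.  345.3] 0.79 [0.541  0.1019 0.056 ]
mark_top [200.4 369.3] 0.75 [0.3909 0.1228 0.056 ]
mark_0 [225.9 357.7] 0.97 [0.5357 0.1419 0.056 ]
mark_0 [218.9 359.5] 0.83 [0.5006 0.1331 0.056 ]
mark_0 [192.9 380.6] 0.73 [0.3298 0.1409 0.056 ]
timer [231.7 350.8] 0.97 [0.5097 0.1101 0.    ]
timer [203.6 373.1] 0.77 [0.3277 0.1173 0.    ]
timer [203.5 307.4] 0.75 [ 0.4399 -0.0933  0.    ]
0.8 [0.16   0.6042 0.4048] [[-0.9667  0.256   0.    ]
 [ 0.256   0.9667  0.    ]
 [ 0.      0.     -1.    ]] 1.0000156798052549
```

Run:
```python
import cv2
i=cv2.imread("pics/top0.png")[180:310,230:380]
cv2.imwrite("pics/topc.png",cv2.resize(i,None,fx=4.6,fy=4.6,interpolation=cv2.INTER_CUBIC))
```

```text
(no output)
```

View pics/topc.png

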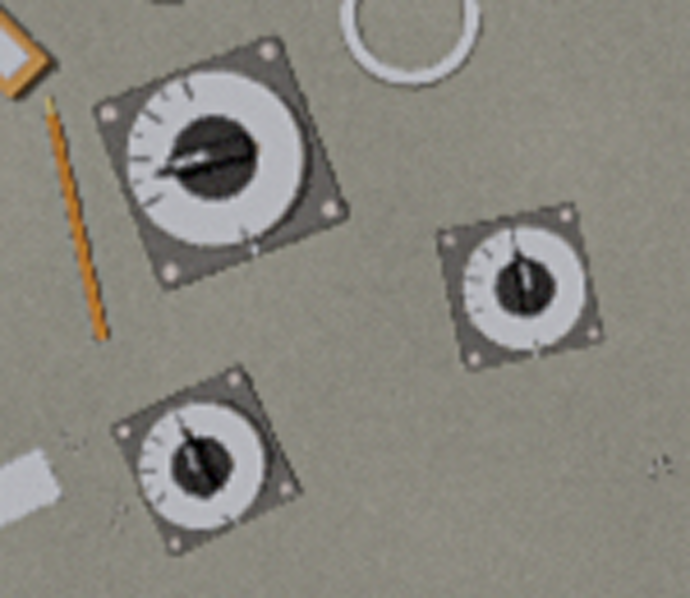

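View pics/top0.png

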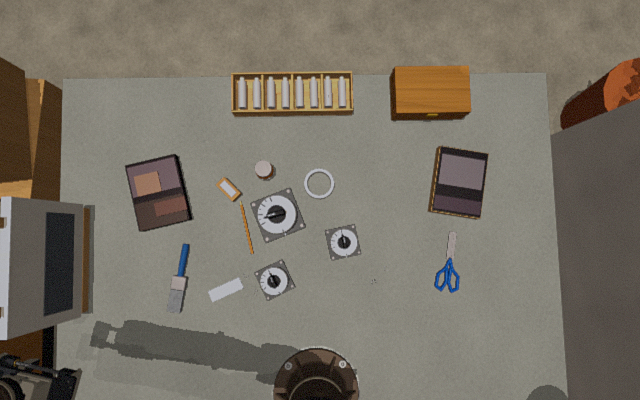

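View pics/scene0.png

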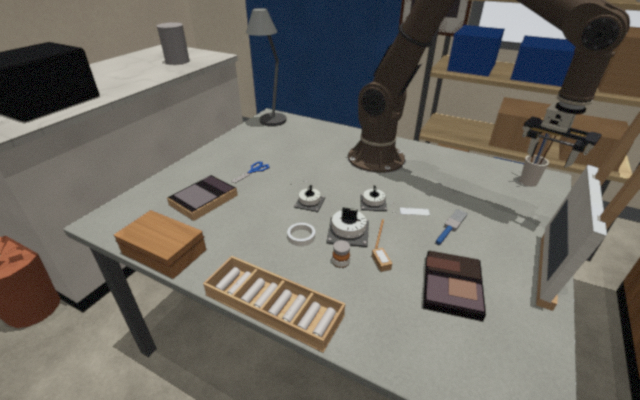

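```bash
cat > meas.py <<'E'
from h import *
np.set_printoptions(precision=4,suppress=True)
im=np.mean([arm.get_image("top").astype(float) for _ in range(4)],0)
np.save("top.npy",im); g=im.mean(2)
# rivets
pts=[]
for cx,cy in((110,113),(268,50),(330,208),(170,272)):
    c,r=cx/4.6+230-.5,cy/4.6+180-.5
    r0,c0=int(round(r)),int(round(c));w=g[r0-3:r0+4,c0-3:c0+4];
    w=np.clip(w-np.median(w)-8,0,None);rr,cc=np.mgrid[r0-3:r0+4,c0-3:c0+4]
    p=((w*rr).sum()/w.sum(),(w*cc).sum()/w.sum());pts.append(ray("top",p,.012)[:2])
pts=np.array(pts);c=pts.mean(0);print("rivets",pts.tolist(),"centre",c)
d=pts-c;a=np.degrees(np.arctan2(d[:,1],d[:,0]));print("radii",np.linalg.norm(d,axis=1),"ang mod 90 (-45)",(a-45)%90)
# head disc: white region
m=(g>150).astype(np.uint8);n,l,st,ce=cv2.connectedComponentsWithStats(m)
k=l[int(213+14)-0,280] ;print("head lab",k,st[k])
cs,_=cv2.findContours((l==k).astype(np.uint8),cv2.RETR_EXTERNAL,cv2.CHAIN_APPROX_NONE)
h=cv2.convexHull(cs[0])[:,0];e=cv2.fitEllipse(h);print("ellipse",e,"centre .056",ray("top",(e[0][1],e[0][0]),.056))
for cam in ("top","scene"):
  for z in (.012,.056): print(cam,z,proj(cam,[*c,z]))
# unrolled face at z=.056 : polar picture
A=np.radians(np.arange(-180,180,1.));
def samp(rho,z=.056):
    q=np.array([proj("top",[c[0]+rho*np.cos(t),c[1]+rho*np.sin(t),z]) for t in A],np.float32)
    return cv2.remap(g.astype(np.float32),q[:,1:2],q[:,0:1],cv2.INTER_CUBIC)[:,0]
pr=np.mean([samp(r) for r in(.044,.046,.048,.050)],0)
for t in range(0,360):
    if 1<t<359 and pr[t]==pr[t-2:t+3].min() and pr[t]<pr.max()-12: print("mark",t-180,round(float(pr[t])))
E
python3 meas.py
python3 - <<'E'
import cv2,numpy as np
i=np.load("top.npy").astype(np.uint8)[185:245,245:310,::-1]
cv2.imwrite("pics/t1.png",cv2.resize(i,None,fx=9,fy=9,interpolation=cv2.INTER_CUBIC))
E
```

```text
rivets [[0.5497711398900605, 0.17530681001102238], [0.5899796354802819, 0.06973672937400043], [0.4842179907548904, 0.031214541471647754], [0.44448471164792636, 0.13627034912130395]] centre [0.5171 0.1031]
radii [0.0792 0.0802 0.0791 0.0798] ang mod 90 (-45) [20.6541 20.3775 20.4205 20.4742]
head lab 54 [258 196  38  37 769]
ellipse ((276.2083435058594, 213.94247436523438), (37.31044387817383, 37.510345458984375), 8.16285228729248) centre .056 [0.5163 0.1018 0.056 ]
top 0.012 (np.float64(214.42972200568892), np.float64(276.9471031683581))
top 0.056 (np.float64(213.68054865735374), np.float64(275.7534227147119))
scene 0.012 (np.float64(229.53330637857988), np.float64(348.1160999305349))
scene 0.056 (np.float64(218.9699308899666), np.float64(348.7904888201805))
mark -159 159
mark 20 112
mark 37 148
mark 55 118
mark 72 154
mark 90 117
mark 107 155
mark 125 114
```

View pics/t1.png

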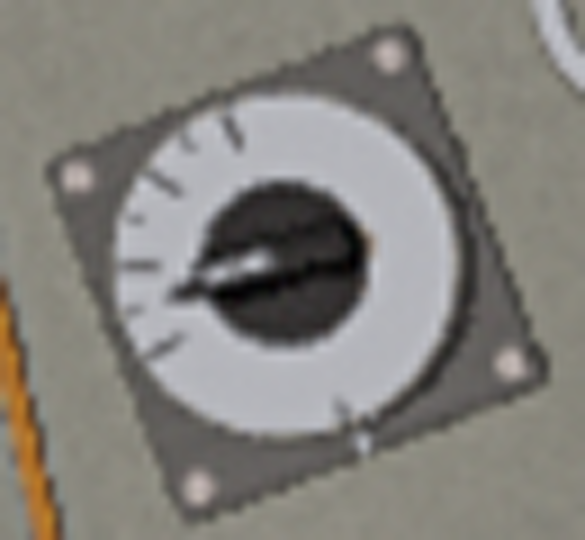

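The timer meant is the large one (rivet pattern about 160 mm across the diagonal, head about 105 mm). Its axis is at top-camera pixel row 214, col 276, which gives (0.5167, 0.1025), and its top mark lies at world angle 20.5°. The pointer tip, at about row 217.5, col 264, points left, near 0.3 rad short of the 10 min mark. I'll move there now.

```bash
python3 -m inch '-0.038 -0.032 0 0 0.05; -0.077 -0.064 0 0 0.05; -0.115 -0.096 0 0 0.05; -0.154 -0.128 0 0 0.05; -0.192 -0.16 0 0 0.05'; python3 -m inch '-0.038 -0.032 0 0 0.05; -0.077 -0.064 0 0 0.05; -0.115 -0.096 0 0 0.05; -0.154 -0.128 0 0 0.05; -0.192 -0.16 0 0 0.05';  python3 -m inch '-0.038 -0.032 0 0 0.05; -0.077 -0.064 0 0 0.05; -0.0893 -0.0737 0 0 0.05; -0.0893 -0.0737 0 0 0.05; -0.0893 -0.0737 0 0 0.05'
python3 - <<'E'
from h import *
s=arm.observe();print(s["clock"],np.round(s["joints"],3),s["position"],s["force"],s["ft_torque"])
print(np.round(R.from_rotvec(s["ee_rot"]).as_matrix(),3))
g=np.load("top.npy").mean(2).astype(np.float32);c=[.5167,.1025]
A=np.arange(80,126)
for rho in(.031,.033,.035,.037):
    q=np.array([proj("top",[c[0]+rho*np.cos(t),c[1]+rho*np.sin(t),.058]) for t in np.radians(A)],np.float32)
    p=cv2.remap(g,q[:,1:2],q[:,0:1],cv2.INTER_CUBIC)[:,0];w=np.clip(150-p,0,None);print(rho,(w*A).sum()/w.sum(),A[p.argmin()],p.min())
E
```

```text
clock: 1.5
position: [0.3054, 0.3988, 0.405]
ee_rot: [0.405, 3.115, 0.001]
force: [0.6, 0.7, -0.2]
width: 0.615
gripper_force: 0.0
clock: 2.0
position: [0.4498, 0.1951, 0.4051]
ee_rot: [0.405, 3.115, 0.001]
force: [1.9, 1.2, -0.1]
width: 0.543
gripper_force: 0.0
clock: 2.5
position: [0.5162, 0.1032, 0.4046]
ee_rot: [-0.406, -3.115, -0.001]
force: [-0.5, 0.7, 0.2]
width: 0.544
gripper_force: 0.0
2.5 [-0.543  0.275  0.31   1.832 -0.096  1.05   1.115] [0.51622004 0.10322956 0.40461637] [-0.51163765  0.73834726  0.19022351] [ 0.04728064 -0.02007322 -0.01416388]
[[-0.967  0.256 -0.   ]
 [ 0.256  0.967  0.   ]
 [ 0.001  0.    -1.   ]]
0.031 105.47345602053846 105 45.56655
0.033 105.60397392360262 105 56.740532
0.035 105.24253207701287 105 80.22145
0.037 105.55485369258903 106 120.48668
```

```bash
python3 -m inch '0 0 0.01 0.15 0.05; 0 0 0.02 0.3 0.05; 0 0 0.03 0.45 0.05; 0 0 0.04 0.6 0.05; 0 0 0.05 0.75 0.05'; python3 -m inch '0 0 0.01 0.15 0.05; 0 0 0.02 0.293 0.05; 0 0 0.02 0.293 0.05; 0 0 0.02 0.293 0.05; 0 0 0.02 0.293 0.05'
python3 - <<'E'
from h import *
s=arm.observe();print(s["clock"],np.round(s["joints"],3),s["position"],s["force"],s["ft_torque"])
m=R.from_rotvec(s["ee_rot"]).as_matrix();print(np.round(m,3),np.degrees(np.arctan2(m[1,0],m[0,0])))
print(m.T@(np.array([.5167,.1025,.245])-s["position"]))
save("scene","s1.png",cv2.resize(arm.get_image("scene")[80:270,250:450],None,fx=4,fy=3.15*4/3.15,interpolation=cv2.INTER_CUBIC)[:600])
E
```

```text
clock: 3.0
position: [0.5155, 0.1048, 0.3544]
ee_rot: [-1.522, -2.747, -0.001]
force: [0.3, 0.9, -0.8]
width: 0.548
gripper_force: 0.0
clock: 3.5
position: [0.5163, 0.1036, 0.3353]
ee_rot: [1.898, 2.503, 0.001]
force: [0.7, 0.2, -0.1]
width: 0.548
gripper_force: 0.0
3.5 [-0.685  0.371  0.509  1.931 -0.229  0.896  0.213] [0.51634847 0.10355977 0.33529468] [ 0.68047664  0.18364938 -0.06996816] [-0.03318788  0.06173981 -0.01703921]
[[-0.27   0.963  0.001]
 [ 0.963  0.27   0.001]
 [ 0.     0.001 -1.   ]] 105.66308780348895
[-1.15832517e-03 -1.62071682e-05  9.02941474e-02]
```

```bash
python3 -m inch '-0.001 0 0.03 0 0.05; -0.001 0 0.06 0 0.05; -0.001 0 0.08 0 0.05; -0.001 0 0.09 0 0.05; -0.001 0 0.09 0 0.05'; python3 -m inch '0 0 0 0 0.03; 0 0 0 0 0.012; 0 0 0 0 0.008; 0 0 0 0 0.008; 0 0 0 0 0.008' 20; python3 -m inch '0 0 0 0 0.008; 0 0 0 0 0.008; 0 0 0 0 0.008; 0 0 0 0 0.008' 20
cat > st.py <<'E'
from h import *
def st():
    s=arm.observe();m=R.from_rotvec(s["ee_rot"]).as_matrix()
    print("t%.2f q7 %.3f ang %.2f rel_top %.3f pos"%(s["clock"],s["joints"][6],np.degrees(np.arctan2(m[1,0],m[0,0])),np.arctan2(m[1,0],m[0,0])-np.radians(20.5)),np.round(s["position"],4),"F",np.round(s["force"],1),"T",np.round(s["ft_torque"],3),"w %.4f"%(s["width"]*.0918),"gf",s["gripper_force"])
st()
E
python3 st.py
python3 - <<'E'
from h import *
save("scene","s2.png",cv2.resize(arm.get_image("scene")[120:270,250:450],None,fx=4,fy=4,interpolation=cv2.INTER_CUBIC))
E
```

```text
clock: 4.05
position: [0.5165, 0.1018, 0.2441]
ee_rot: [-1.902, -2.499, 0.002]
force: [0.1, 0.6, -0.1]
width: 0.545
gripper_force: 0.0
clock: 4.55
position: [0.5168, 0.102, 0.2451]
ee_rot: [1.903, 2.499, 0.001]
force: [0.1, 0.5, 0.3]
width: 0.159
gripper_force: 0.0
clock: 4.95
position: [0.5168, 0.1019, 0.245]
ee_rot: [1.904, 2.499, 0.001]
force: [-1.9, -0.1, 5.9]
width: 0.151
gripper_force: 20.0
t4.95 q7 0.296 ang 105.41 rel_top 1.482 pos [0.5168 0.1019 0.245 ] F [-1.9 -0.1  5.9] T [-0.079  0.34  -0.014] w 0.0138 gf 19.96452122926712
```

View pics/s2.png

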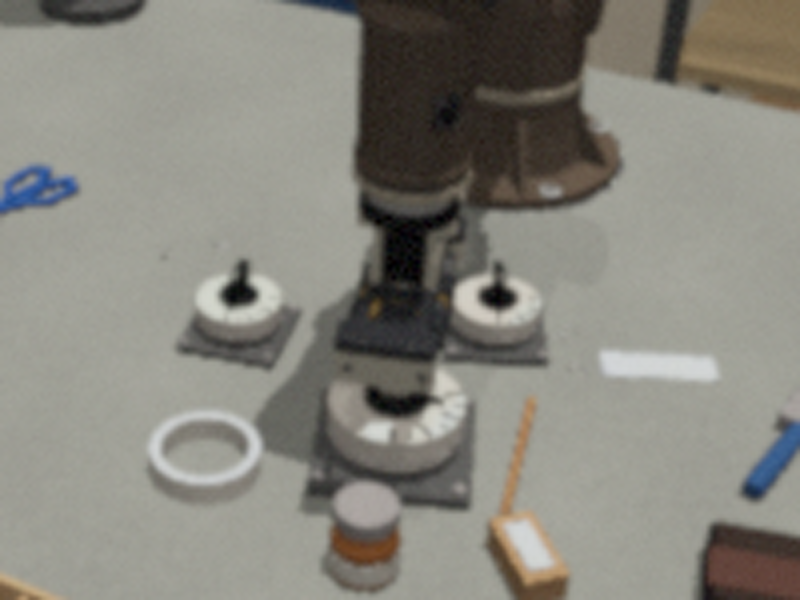

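The 14 mm bar is held: the fingers close at 13.8 mm with 20 N on the big timer, whose head is around crop (398, 415). Now I'll turn clockwise.

```bash
python3 -m inch '0 0 0 0.12 0.008; 0 0 0 0.24 0.008; 0 0 0 0.36 0.008; 0 0 0 0.48 0.008; 0 0 0 0.6 0.008' >/dev/null; python3 st.py;  python3 -m inch '0 0 0 0.12 0.008; 0 0 0 0.24 0.008; 0 0 0 0.36 0.008; 0 0 0 0.48 0.008; 0 0 0 0.6 0.008'>/dev/null; python3 st.py; python3 -m inch '0 0 0 0.1 0.008; 0 0 0 0.2 0.008; 0 0 0 0.3 0.008; 0 0 0 0.36 0.008; 0 0 0 0.36 0.008'>/dev/null; python3 st.py; python3 -m inch '0 0 0 0 0.008;0 0 0 0 0.008' >/dev/null; python3 st.py
```

```text
t5.50 q7 -0.174 ang 70.76 rel_top 0.877 pos [0.5168 0.1019 0.245 ] F [-1.  -0.   4.1] T [-0.139  0.294  0.086] w 0.0135 gf 19.97250258922577
t6.00 q7 -0.635 ang 36.39 rel_top 0.277 pos [0.5169 0.1019 0.245 ] F [-0.2  0.   3.9] T [-0.217  0.306  0.106] w 0.0137 gf 19.972614347934723
t6.50 q7 -0.910 ang 15.90 rel_top -0.080 pos [0.517  0.1018 0.245 ] F [-0.5 -0.2  6.2] T [-0.122  0.354  0.053] w 0.0138 gf 19.97186243534088
t6.70 q7 -0.908 ang 16.03 rel_top -0.078 pos [0.517  0.1018 0.245 ] F [0.  0.6 6.5] T [-0.207  0.332  0.082] w 0.0138 gf 19.970581233501434
```

```bash
python3 -m inch '0 0 0 0.06 0.008; 0 0 0 0.06 0.008; 0 0 0 0.06 0.008' >/dev/null; python3 st.py;  python3 -m inch '0 0 0 0.03 0.008; 0 0 0 0.03 0.008'>/dev/null; python3 st.py; python3 -m inch '0 0 0 0.03 0.008; 0 0 0 0.03 0.008'>/dev/null; python3 st.py; python3 -m inch '0 0 0 0.03 0.008; 0 0 0 0.03 0.008'>/dev/null; python3 st.py
```

```text
t7.00 q7 -0.954 ang 12.61 rel_top -0.138 pos [0.517  0.1018 0.245 ] F [-0.2 -0.5  6.3] T [-0.145  0.301  0.031] w 0.0139 gf 19.970840513706207
t7.20 q7 -0.978 ang 10.79 rel_top -0.169 pos [0.517  0.1018 0.245 ] F [-0.4 -1.4  6.5] T [-0.135  0.345  0.017] w 0.0141 gf 19.971739053726196
t7.40 q7 -1.001 ang 9.07 rel_top -0.200 pos [0.517  0.1018 0.245 ] F [-0.2 -1.   7.7] T [-0.164  0.256  0.041] w 0.0139 gf 19.971490502357483
t7.60 q7 -1.025 ang 7.35 rel_top -0.229 pos [0.517  0.1018 0.245 ] F [-0.1 -1.2  6.5] T [-0.199  0.346  0.09 ] w 0.0138 gf 19.97162640094757
```

```bash
for i in 1; do python3 -m inch '0 0 0 0.03 0.008; 0 0 0 0.03 0.008' >/dev/null; python3 st.py;  python3 -m inch '0 0 0 0.03 0.008; 0 0 0 0.03 0.008'>/dev/null; python3 st.py; python3 -m inch '0 0 0 0.03 0.008; 0 0 0 0.03 0.008'>/dev/null; python3 st.py; python3 -m inch '0 0 0 0 0.008'>/dev/null; python3 st.py; python3 -m inch '0 0 0 0 0.008'>/dev/null; python3 st.py; done
```

```text
t7.80 q7 -1.048 ang 5.63 rel_top -0.260 pos [0.517  0.1018 0.245 ] F [-0.7 -1.   6.4] T [-0.179  0.339  0.058] w 0.0140 gf 19.971526265144348
t8.00 q7 -1.071 ang 3.91 rel_top -0.290 pos [0.517  0.1018 0.245 ] F [-0.2 -0.7  6.6] T [-0.228  0.321  0.05 ] w 0.0138 gf 19.971492290496826
t8.20 q7 -1.094 ang 2.19 rel_top -0.320 pos [0.517  0.1018 0.245 ] F [-1.4 -1.   6.3] T [-0.209  0.284  0.025] w 0.0138 gf 19.97150033712387
t8.30 q7 -1.093 ang 2.25 rel_top -0.319 pos [0.517  0.1017 0.245 ] F [-0.7 -0.7  6. ] T [-0.193  0.282  0.05 ] w 0.0137 gf 19.971086382865906
t8.40 q7 -1.093 ang 2.25 rel_top -0.319 pos [0.517  0.1018 0.245 ] F [-0.1 -0.5  6.7] T [-0.155  0.32   0.068] w 0.0139 gf 19.970965683460236
```

Still only free friction torque (about 0.05 N m). Continuing in the same steps.

```bash
python3 -m inch '0 0 0 0.03 0.008; 0 0 0 0.03 0.008' >/dev/null; python3 st.py;  python3 -m inch '0 0 0 0.03 0.008; 0 0 0 0.03 0.008'>/dev/null; python3 st.py; python3 -m inch '0 0 0 0.03 0.008; 0 0 0 0.03 0.008'>/dev/null; python3 st.py; python3 -m inch '0 0 0 0 0.008'>/dev/null; python3 st.py
```

```text
t8.60 q7 -1.117 ang 0.47 rel_top -0.350 pos [0.517  0.1017 0.245 ] F [-0.2 -0.6  6.5] T [-0.14   0.319  0.054] w 0.0141 gf 19.97159242630005
t8.80 q7 -1.141 ang -1.25 rel_top -0.380 pos [0.517  0.1018 0.245 ] F [-0.5 -0.2  5.5] T [-0.194  0.37   0.031] w 0.0140 gf 19.971507489681244
t9.00 q7 -1.164 ang -2.96 rel_top -0.410 pos [0.517  0.1017 0.245 ] F [-0.5 -0.7  6.9] T [-0.238  0.35   0.077] w 0.0140 gf 19.971634447574615
t9.10 q7 -1.163 ang -2.91 rel_top -0.409 pos [0.517  0.1017 0.245 ] F [-0.8 -0.2  6.8] T [-0.205  0.308  0.016] w 0.0135 gf 19.971091747283936
```

Run:
```python
from st import *
for i in range(3): arm.get_image("top"); st()
```

```text
t9.10 q7 -1.163 ang -2.91 rel_top -0.409 pos [0.517  0.1017 0.245 ] F [-0.8 -0.2  6.8] T [-0.205  0.308  0.016] w 0.0135 gf 19.971091747283936
t9.15 q7 -1.163 ang -2.91 rel_top -0.408 pos [0.5169 0.1018 0.245 ] F [-1.3 -0.5  5.8] T [-0.215  0.34   0.058] w 0.0135 gf 19.971086382865906
t9.20 q7 -1.163 ang -2.91 rel_top -0.409 pos [0.517  0.1018 0.245 ] F [-0.1 -1.2  7.1] T [-0.23   0.34   0.067] w 0.0138 gf 19.97106581926346
t9.25 q7 -1.163 ang -2.91 rel_top -0.409 pos [0.517  0.1017 0.245 ] F [ 0.5 -1.   6.2] T [-0.225  0.315  0.023] w 0.0134 gf 19.97100591659546
```

```bash
python3 -m inch '0 0 0 0.03 0.008; 0 0 0 0.03 0.008' >/dev/null; python3 st.py;  python3 -m inch '0 0 0 0.03 0.008; 0 0 0 0.03 0.008'>/dev/null; python3 st.py; python3 -m inch '0 0 0 0.03 0.008; 0 0 0 0.03 0.008'>/dev/null; python3 st.py; python3 -m inch '0 0 0 0 0.008'>/dev/null; python3 st.py; python3 -m inch '0 0 0 0 0.008'>/dev/null; python3 st.py
```

```text
t9.45 q7 -1.187 ang -4.68 rel_top -0.439 pos [0.517  0.1018 0.245 ] F [ 0.1 -1.3  7. ] T [-0.206  0.312  0.102] w 0.0141 gf 19.980219304561615
t9.65 q7 -1.211 ang -6.39 rel_top -0.469 pos [0.517  0.1018 0.245 ] F [-0.6 -0.5  6.1] T [-0.21   0.348  0.155] w 0.0139 gf 19.992355406284332
t9.85 q7 -1.234 ang -8.10 rel_top -0.499 pos [0.517  0.1018 0.245 ] F [-1.4 -0.2  6.5] T [-0.198  0.299  0.192] w 0.0138 gf 20.00709056854248
t9.95 q7 -1.233 ang -8.05 rel_top -0.498 pos [0.517  0.1017 0.245 ] F [-0.4 -0.8  5.9] T [-0.217  0.371  0.208] w 0.0142 gf 20.00640034675598
t10.05 q7 -1.233 ang -8.05 rel_top -0.498 pos [0.517  0.1017 0.245 ] F [-1.4 -1.   6. ] T [-0.276  0.325  0.207] w 0.0139 gf 20.00626266002655
```

The stop was felt around 0.42 past the top, and the torque is now 0.20 N m (head about 0.10 rad). I'll lean 0.03 further and hold.

```bash
python3 -m inch '0 0 0 0.03 0.008; 0 0 0 0.03 0.008; 0 0 0 0.03 0.008; 0 0 0 0.03 0.008' >/dev/null
python3 - <<'E'
from st import *
T=[]
for i in range(6):
    im=arm.get_image("top" if i<5 else "scene"); T.append(arm.observe()["ft_torque"][2])
    if i==4: t=im
st();print(np.mean(T),np.std(T))
a=cv2.resize(t[185:245,245:310],None,fx=6,fy=6,interpolation=cv2.INTER_CUBIC);b=cv2.resize(im[180:240,316:381],None,fx=6,fy=6,interpolation=cv2.INTER_CUBIC)
save("top","lean.png",np.hstack([a,b]))
E
```

```text
t10.45 q7 -1.256 ang -9.76 rel_top -0.528 pos [0.5169 0.1017 0.245 ] F [ 0.1 -0.6  5.8] T [-0.182  0.287  0.23 ] w 0.0138 gf 20.023540556430817
t10.75 q7 -1.256 ang -9.75 rel_top -0.528 pos [0.517  0.1018 0.245 ] F [ 0.3 -0.6  6.4] T [-0.244  0.341  0.267] w 0.0134 gf 20.023629069328308
0.25243828381708494 0.014597696853942606
```

View pics/lean.png

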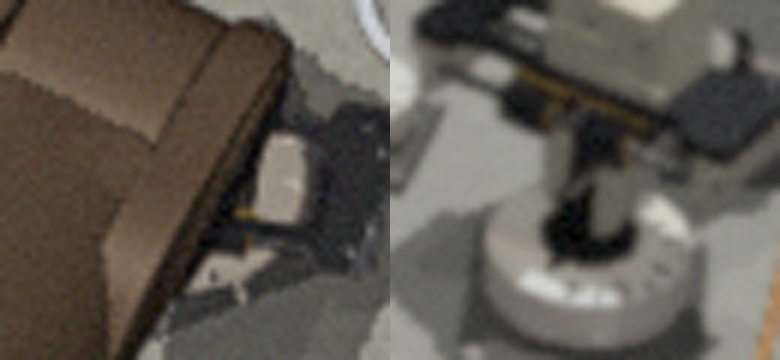

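In the left crop the black head stroke (220, 270) is visibly offset from the white foot stroke (240, 290). The torque of 0.252 N m gives a head twist of about 0.126 rad (7°), which is in the window. Next I'll turn back 1.16 rad, which includes 0.03 for the drag.

```bash
python3 -m inch '0 0 0 -0.1 0.008; 0 0 0 -0.22 0.008; 0 0 0 -0.34 0.008; 0 0 0 -0.46 0.008; 0 0 0 -0.58 0.008' >/dev/null; python3 st.py;  python3 -m inch '0 0 0 -0.12 0.008; 0 0 0 -0.24 0.008; 0 0 0 -0.36 0.008; 0 0 0 -0.48 0.008; 0 0 0 -0.58 0.008'>/dev/null; python3 st.py; python3 -m inch '0 0 0 0 0.008; 0 0 0 0 0.008; 0 0 0 0 0.05; 0 0 0 0 0.05;  0 0 0 0 0.05' >/dev/null; python3 st.py; python3 -m inch '0 0 0 0 0.05; 0 0 -0.03 0 0.05;0 0 -0.06 0 0.05; 0 0 -0.11 0 0.05; 0 0 -0.16 0 0.05'; python3 st.py
```

```text
t11.25 q7 -0.804 ang 23.72 rel_top 0.056 pos [0.517  0.1018 0.245 ] F [-0.3 -0.6  5. ] T [-0.203  0.361 -0.035] w 0.0140 gf 19.95998740196228
t11.75 q7 -0.359 ang 56.94 rel_top 0.636 pos [0.5169 0.1019 0.245 ] F [-0.2  0.4  6.2] T [-0.182  0.326 -0.03 ] w 0.0138 gf 19.960429966449738
t12.25 q7 -0.363 ang 56.65 rel_top 0.631 pos [0.5165 0.102  0.2444] F [-0.1 -0.2 -0.1] T [-0.116  0.111  0.03 ] w 0.0334 gf 0.0
clock: 12.75
position: [0.5162, 0.1017, 0.4059]
ee_rot: [2.765, 1.49, -0.003]
force: [1.4, 1.0, 0.2]
width: 0.544
gripper_force: 0.0
t12.75 q7 -0.552 ang 56.65 rel_top 0.631 pos [0.5162 0.1017 0.4059] F [1.4 1.  0.2] T [-0.056  0.008  0.033] w 0.0499 gf 0.0
```

```bash
python3 -m inch '0.02 -0.042 0 0 0.05; 0.04 -0.084 0 0 0.05; 0.06 -0.126 0 0 0.05; 0.08 -0.168 0 0 0.05; 0.1 -0.21 0 0 0.05'>/dev/null;python3 -m inch '0.02 -0.042 0 0 0.05; 0.04 -0.084 0 0 0.05; 0.06 -0.126 0 0 0.05; 0.06 -0.126 0 0 0.05; 0.06 -0.126 0 0 0.05'
cat > ck.py <<'E'
from h import *
im=np.mean([arm.get_image("top").astype(float) for _ in range(4)],0);g=im.mean(2).astype(np.float32)
c=[.5167,.1025];A=np.arange(25,86)
for rho in(.031,.033,.035,.037,.046,.049):
    q=np.array([proj("top",[c[0]+rho*np.cos(t),c[1]+rho*np.sin(t),.057]) for t in np.radians(A)],np.float32)
    p=cv2.remap(g,q[:,1:2],q[:,0:1],cv2.INTER_CUBIC)[:,0];s=abs(A-A[p.argmin()])<9 if rho>.04 else A>0;w=np.clip(150-p,0,None)*s;print(rho,(w*A).sum()/w.sum(),A[p.argmin()],p.min())
save("top","end.png",cv2.resize(im[185:245,245:310].astype(np.uint8),None,fx=9,fy=9,interpolation=cv2.INTER_CUBIC))
E
python3 ck.py
```

```text
clock: 13.75
position: [0.3228, 0.4209, 0.4043]
ee_rot: [2.762, 1.495, -0.001]
force: [0.7, -1.7, 0.7]
width: 0.542
gripper_force: 0.0
0.031 54.275299026373304 54 42.781273
0.033 54.301172266333744 54 59.257835
0.035 55.039080542141114 55 97.81429
0.037 54.57000564724345 55 122.9876
0.046 54.81089869119731 55 118.059586
0.049 54.45695930717927 54 127.61591
```

View pics/end.png

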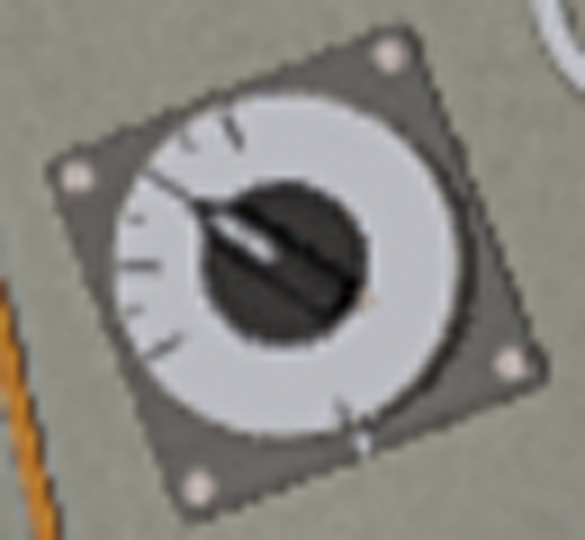

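The pointer at (200, 205) runs straight into the 20 minute stroke (165, 180), both at about 54.6°. The head's rest strokes at (345–362, 410–440) line up.

```bash
python3 -c "
from cell import arm
print(arm.sign_off())"
```

```text
the job is handed in; nothing more can be done
None
```

The job is handed in: I wound the timer against its stop (head leaned about 7°), turned the dial back to the 20 minute mark and let go; the last picture shows the pointer on the mark and the head at rest, but the judge's result was not shown.

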